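# Squirt of penetrating oil on a rusty hub

### The job

The rusty hub in the stores needs a squirt of penetrating oil. Press the white sprung cap of the blue can straight down as far as it goes for a moment, then let it spring right back up and leave it. Do not press the black cap of the yellow can, and do not disturb the hub standing on the drip tray.

Things in the scene. Friction and masses are not known exactly. Their poses are not given: they have to be found in the camera images.
- oil_cap_top (a point): Centre of the flat top of the white cap (40 mm across, 24 high) on the blue can (65 mm across; clamped to a stand bolted to the bench, cannot move). A red straw leads from it towards the hub. Cap up: 192 mm above the bench; the point sinks with the cap. z up, x the way the nozzle faces. Nothing on the bench stands higher than 210 mm
- oil_cap (a joint): Travel of the white cap of the blue can in m: 0 is up (at rest), growing as it is pressed straight down, 0.010 is fully down on its stop. A spring returns it: it starts to move at 1.5 N and takes 5 N to be fully down
- cleaner_cap (a joint): Travel of the black cap of the yellow can (degreaser, not to be used): same shape, size, height and spring as the white one; 0 is up, 0.010 fully down. A third can, red under a tall red overcap, has nothing to press. The three cans swap places from start to start
- hub: Rust-brown toothed steel hub, loose: flange 68 mm across the teeth, 10 mm thick; boss 34 mm across; 30 mm high in all; 0.25 to 0.5 kg. Origin at the centre of its underside, z up. It stands on the drip tray of the blue can's stand, 8 mm above the bench, about 120 mm from the can's axis on the nozzle side
Not all that is in view belongs to the job. What is meant by the hub is not green or red, and is the smaller of those in its own colour.

How it is judged:
On the way:
1. the white cap of the blue can is pressed down (6 mm or more of its 10 mm) for at least 0.2 s (value of joint oil_cap above 0.006 m), for 0.2 s.
At the end, for the whole second after the job is handed in: The white cap has sprung back up (within 2 mm) after its press, the black cap is up (within 2 mm), and the hub still stands at rest on the drip tray, upright within 10 degrees and within 15 mm of where it stood (value of joint each of oil_cap, cleaner_cap below 0.002 m and distance of hub from where it was at the start of the episode below 0.015 m and angle between hub's own z axis and vertical below 0.17 rad and linear speed of hub below 0.02 m/s); the robot touches nothing.
It fails at once if the black cap of the yellow can is pressed by more than 3 mm (value of joint cleaner_cap above 0.003 m).
It fails at once if the hub is pushed more than 30 mm or tipped by more than 30 degrees (distance of hub from where it was at the start of the episode above 0.03 m or angle between hub's own z axis and vertical above 0.52 rad).
It also fails if it takes over 32 s, if anything falls off the work surface, if the arm or the gripper's body presses on something with over 40 N, if the wrist force passes 120 N, or if a joint passes its speed limit or range.

### The arm

A 7-joint arm with a two-finger parallel gripper is mounted at the origin on the work surface. World frame = base frame: x ahead of the robot, y to its left, z up, the work surface at z = 0. Lengths are in m, angles in rad, forces in N, time in s.
With the tool pointing down it reaches from about 0.35 to 0.9 m from the base axis. Payload 19.9 kg.
Tool frame: the origin (TCP) lies between the finger pads; the fingertips stand 19 mm ahead of it and the grasp point (between the pads) is the TCP; z points along the fingers, y is the line along which they close (so a half turn about z gives the same grasp; the last joint's range is limited). The gripper opens to 94 mm and grips with 3 to 60 N. Pads are 16 mm wide; open, the fingers measure 119 mm over their backs; the gripper's body (75 mm by 177 mm) begins 78 mm behind the grasp point.
Start: joints at [1.278, 0.417, -0.01, 1.614, 0.005, 1.111, -0.053], TCP at [0.155, -0.605, 0.224] pointing down, gripper open.
Joint ranges: [-2.81, 2.81], [-0.39, 2.02], [-1.27, 1.25], [0.06, 2.57], [-1.19, 4.33], [0.19, 2], [-2.82, 2.82]. Speed limits (rad/s): [1.89, 1.89, 2.39, 2.39, 3.01, 3.01, 3.01].

### API

Orientations are given as a 3x3 rotation matrix whose columns are the frame's x, y, z axes.
In Python, from rig import robot gives the robot as it stands. Calls block until the motion is done:
- robot.move_ptp(position, orientation): joint-space move of the TCP to a pose.
- robot.move_linear(position, velocity=0.15, frame=None, threshold=None): straight line of the TCP; frame=None keeps the orientation; velocity is the mean speed in m/s. With threshold (N) it stops when the force on the tool has changed by that much, and returns True; else False.
- robot.goto_joints(angles): joint-space move.
- robot.gripper_to(opening): finger opening in m; the grip force is fixed at half the most; returns when the fingers have stopped.
- robot.pause(seconds).
- robot.ik(position, orientation): joint angles nearest the present ones, or None.
- robot.get_state(): the state.
- robot.grab_frame(name): name is "scene" or "side" or "wrist"; returns the picture (384x512x3 uint8, red, green, blue); there is no depth.
- robot.camera_info(name): a dict with "fx", "fy", "cx", "cy" (pixels), "rvec" (rotation vector, rad) and "tvec" (3), from world to camera coordinates, as OpenCV has them. Camera axes: x right, y down, z forward; pixel columns grow to the right and rows downward; lengths in m; the calibration is good to about 2 mm. A picture is of the moment at which its call begins: read the wrist's pose just before it. camera_info takes no time and is no camera call; for the wrist camera it gives the pose at the moment of the call.
A pose or a line that the arm cannot do raises robot.PlanningError and nothing moves.
- robot.sign_off(): hands the job in; it is judged then, once.
The state is a dict: "time": time; "qpos": joint angles; "joint_vel": joint speeds; "effort": joint torques, N m; "ee_pos": TCP position; "tool_rot": TCP orientation; "force": force on the tool from outside, world axes, zero at the start; "moment": the same for the moment, N m; "opening": finger opening in m; "grasp_force": force on a finger pad.
Only numpy, scipy, OpenCV 4.12 (cv2) and the standard library are available. Lean on these libraries where they do the work, as an engineer would, in place of code of your own. Each camera call takes 0.05 s, during which the arm holds its last target. There are 200 camera calls.

## Working session

There is one attempt and no reset: what is moved stays moved. The work goes in short steps, each a Python script; the robot and the scene stay as the last script left them, time stands still between calls to the robot, and variables do not carry over. Pictures are saved under pics/ and viewed, at most 10 in all, crops included, and the job is handed in when it is done.

```bash
mkdir -p pics; python3 - <<'E'
from rig import robot
import cv2,numpy as np
for n in("scene","side"):
    f=robot.grab_frame(n); cv2.imwrite(f"pics/{n}0.png",f[:,:,::-1]); i=robot.camera_info(n)
    R=cv2.Rodrigues(np.array(i["rvec"],float))[0]; print(n,i["fx"],-R.T@np.array(i["tvec"]).ravel(),R[2])
print(robot.get_state()["time"])
E
```

```text
scene 396.780195901048 [1.42420472 0.12167896 0.91962715] [-0.71729853 -0.05487655 -0.6946016 ]
side 457.8499294493609 [0.24579767 0.85712676 0.83973988] [ 0.30569668 -0.70525948 -0.63965507]
0.1
```

View pics/scene0.png

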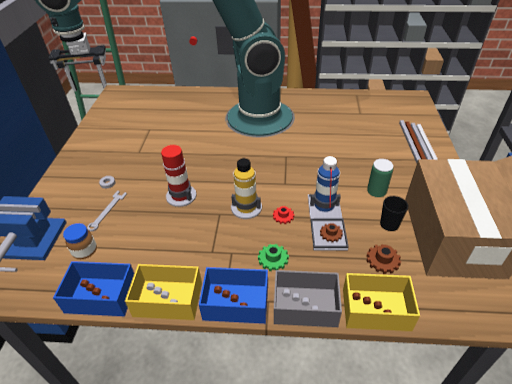

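View pics/side0.png

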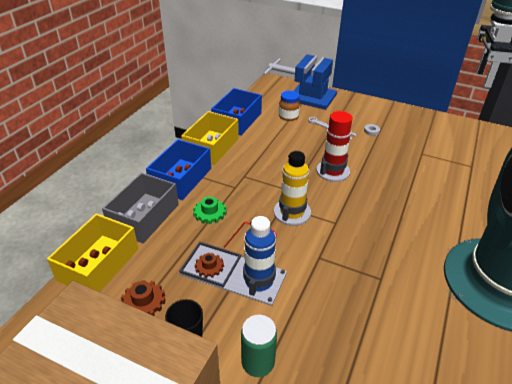

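The scene view shows these possible targets:
- blue can with white cap, scene (329,163), side (261,226)
- yellow can with black cap, scene (244,165)
- red overcap can, scene (173,155)
- green tin with white lid, scene (381,165)
- small blue jar, scene (80,238)

For the hub, the smaller brown one is on the tray at scene (331,232). The larger one at (383,257) and the red and green ones are decoys. I choose the blue can with the straw. Next I'll check it in a close crop and measure it.

```bash
cat >h.py <<'E'
import cv2,numpy as np
from rig import robot
def cam(n):
    i=robot.camera_info(n); R=cv2.Rodrigues(np.array(i["rvec"],float))[0]
    K=np.array([[i["fx"],0,i["cx"]],[0,i["fy"],i["cy"]],[0,0,1]]); return K,R,np.array(i["tvec"],float).reshape(3,1)
def plane(n,uv,z):
    K,R,t=cam(n); d=R.T@np.linalg.inv(K)@np.array([uv[0],uv[1],1.]); c=(-R.T@t).ravel(); return c+d*(z-c[2])/d[2]
def tri(a,ua,b,ub):
    P=[K@np.hstack([R,t]) for K,R,t in(cam(a),cam(b))]
    X=cv2.triangulatePoints(P[0],P[1],np.array(ua,float).reshape(2,1),np.array(ub,float).reshape(2,1)).ravel(); return X[:3]/X[3]
def proj(n,X):
    K,R,t=cam(n); p=K@(R@np.array(X).reshape(3,1)+t); return (p[:2]/p[2]).ravel()
E
python3 - <<'E'
from h import *
out=[]
for n,(u,v) in{"scene":(329,163),"side":(261,226)}.items():
    f=cv2.imread(f"pics/{n}0.png"); hsv=cv2.cvtColor(f,cv2.COLOR_BGR2HSV)
    m=((hsv[...,1]<50)&(hsv[...,2]>150)).astype(np.uint8)
    k,l,s,c=cv2.connectedComponentsWithStats(m)
    b=l[v,u]; print(n,s[b],c[b],[hsv[y,u].tolist() for y in range(v-10,v+16,2)])
    out.append(cv2.resize(f[v-25:v+75,u-50:u+50],(400,400),interpolation=cv2.INTER_NEAREST))
cv2.imwrite("pics/crop.png",np.hstack(out))
E
```

```text
scene [323 156  14  14 119] [329.58823529 161.23529412] [[15, 124, 171], [15, 134, 179], [105, 2, 255], [0, 0, 250], [0, 0, 250], [120, 1, 253], [176, 10, 173], [165, 4, 121], [13, 12, 146], [108, 167, 160], [108, 180, 160], [108, 175, 159], [108, 176, 113]]
side [251 216  19  21 302] [260.91721854 225.67549669] [[107, 7, 250], [90, 1, 251], [120, 1, 250], [120, 1, 250], [90, 1, 250], [90, 1, 250], [0, 0, 246], [0, 6, 213], [0, 7, 178], [6, 7, 178], [12, 13, 202], [110, 195, 171], [109, 205, 169]]
```

View pics/crop.png

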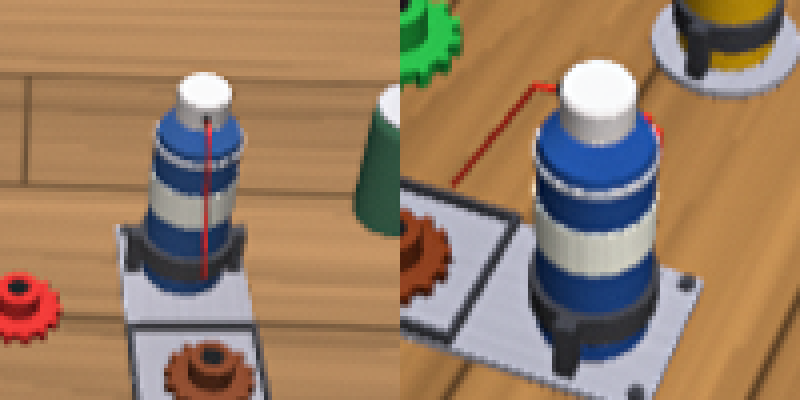

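The crop confirms the target: a white cap on the blue can, with the red straw leading to the small brown hub on the tray. Next I'll measure the centre of the top face.

```bash
python3 - <<'E'
from h import *
p={}
for n,(u,v) in{"scene":(329,163),"side":(261,226)}.items():
    f=cv2.imread(f"pics/{n}0.png"); hsv=cv2.cvtColor(f,cv2.COLOR_BGR2HSV)
    k,l,s,c=cv2.connectedComponentsWithStats(((hsv[...,1]<30)&(hsv[...,2]>225)).astype(np.uint8),connectivity=4)
    b=l[v-3,u]; x,y,w,h,_=s[b]; p[n]=(x+(w-1)/2,y+(h-1)/2); X=plane(n,p[n],.192)
    d=np.linalg.norm(cam(n)[1]@X+cam(n)[2].ravel()); print(n,s[b],p[n],X,"width mm",1e3*w*d/cam(n)[0][0,0])
T=tri("scene",p["scene"],"side",p["side"]); print("tri",T)
h=plane("scene",(331,232),.03); print("hub~",h,np.linalg.norm(h[:2]-T[:2]), "yellow", plane("scene",(244,163),.192))
s=robot.get_state(); R=np.array(s["tool_rot"]); print(R.round(3))
D=np.array([[1,0,0],[0,-1,0],[0,0,-1.]])
for A in(R,D,D@np.diag([-1,-1,1])): print([robot.ik([T[0],T[1],z],A) for z in(.28,.20)])
E
```

```text
scene [324 156  13   9  84] (np.float64(330.0), np.float64(160.0)) [0.51814894 0.24794754 0.192     ] width mm 38.29745474262162
side [252 216  18  14 199] (np.float64(260.5), np.float64(222.5)) [0.5141059  0.24815012 0.192     ] width mm 36.509505046162325
tri [0.51500076 0.24756285 0.19039333]
hub~ [0.65209783 0.2596641  0.03      ] 0.13763011416551627 yellow [5.43070218e-01 2.97643089e-04 1.92000000e-01]
[[ 0.969  0.248 -0.   ]
 [ 0.248 -0.969  0.001]
 [-0.    -0.001 -1.   ]]
[array([ 0.15426743,  0.38044147, -0.84144396,  1.66302695,  0.29688945,
        1.23204352, -2.07140418]), array([ 0.14949431,  0.47343622, -0.84809109,  1.75426387,  0.39405965,
        1.09356512, -2.14908482])]
[array([ 0.31544784,  0.4759254 , -1.09960982,  1.65860788,  0.43997393,
        1.28165342, -2.43912595]), array([ 0.2808398 ,  0.56191121, -1.05911124,  1.75054859,  0.53383243,
        1.15055776, -2.51149738])]
[array([ 0.38658053,  0.55309532, -1.24328899,  1.65692182,  0.53818703,
        1.32682773,  0.62324601]), array([ 0.25928525,  0.5436519 , -1.02185595,  1.75111164,  0.50749148,
        1.13844382,  0.65088747])]
```

```bash
python3 - <<'E'
from h import *
s=robot.get_state(); p=np.array(s["ee_pos"]); R=np.array(s["tool_rot"])
def st(m):
    s=robot.get_state(); print(m,round(s["time"],2),np.round(s["ee_pos"],4),np.round(s["force"],1),round(s["opening"],3))
robot.move_linear([p[0],p[1],.33]); robot.gripper_to(0.0); st("up")
x,y=.516,.248
robot.move_ptp([x,y,.33],R); st("over")
robot.move_linear([x,y,.225],velocity=.08); st("near")
cv2.imwrite("pics/near.png",np.hstack([robot.grab_frame("scene")[110:260,230:430],robot.grab_frame("side")[150:300,160:360]])[:,:,::-1].repeat(2,0).repeat(2,1))
E
```

```text
up 2.37 [ 0.155  -0.6052  0.33  ] [ 0.  -0.1 -0.5] 0.0
over 5.61 [0.5164 0.2474 0.3299] [-0.6  0.7  0.8] 0.0
near 7.08 [0.5162 0.2481 0.2254] [ 0.4 -0.4  0.3] 0.0
```

View pics/near.png

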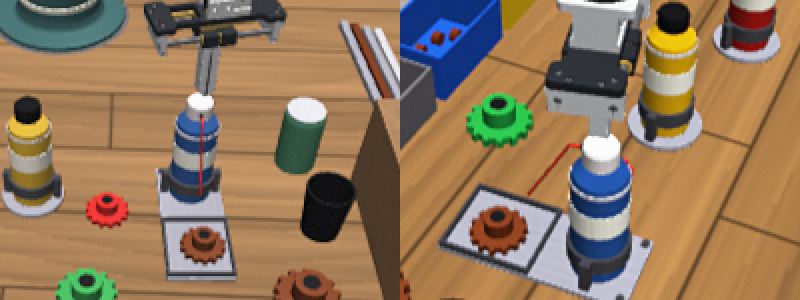

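The closed fingertips are about 14 mm above the white cap. They sit within a few mm of its centre in both views (tip at crop (206,92) against cap (200,100) in scene, (598,135) against (601,145) in side). Nothing else has been disturbed, so I'll press.

```bash
python3 - <<'E'
from h import *
def st(m):
    s=robot.get_state(); print(m,round(s["time"],2),np.round(s["ee_pos"],4),np.round(s["force"],1))
x,y=.516,.248
st("0")
print(robot.move_linear([x,y,.197],velocity=.02,threshold=10)); st("pressed")
robot.pause(.5); st("held")
a=robot.grab_frame("side")
robot.move_linear([x,y,.30],velocity=.08); robot.pause(.3); st("up")
b=[robot.grab_frame("side"),robot.grab_frame("scene")]
cv2.imwrite("pics/press.png",np.hstack([a[150:300,160:360],b[0][150:300,160:360]])[:,:,::-1].repeat(2,0).repeat(2,1))
for n,f,(u,v) in zip(("side","scene"),b,((261,219),(329,160))):
    o=cv2.imread(f"pics/{n}0.png")[:,:,::-1]; hw=slice(v-8,v+50),slice(u-40,u+30)
    print(n,"px changed near can/hub",(np.abs(f[hw].astype(int)-o[hw]).max(2)>50).sum())
E
```

```text
0 7.17 [0.5162 0.2481 0.2254] [0.1 0.  0.3]
True
pressed 8.28 [0.516  0.2481 0.2012] [-2.4 -2.4 10.6]
held 8.78 [0.5161 0.2481 0.2012] [-2.9 -1.9 11.5]
up 10.52 [0.516  0.248  0.2999] [-0.1 -0.2  0.3]
side px changed near can/hub 0
scene px changed near can/hub 0
```

View pics/press.png

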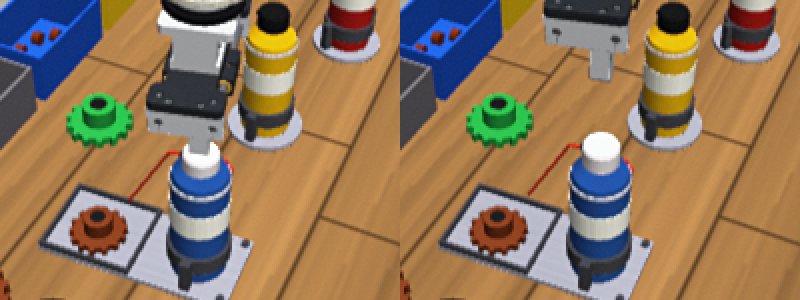

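The left half shows the cap held down at 11 N, with the tip at z = 0.182, which is the stop height. The right half shows the cap back up at (601,150) and the hub unmoved at (500,230). I'll hand the job in.

```bash
python3 -c "
from rig import robot
print(robot.sign_off())"
```

```text
the job is handed in; nothing more can be done
None
```

I pressed the blue can's white cap down to its stop for about 0.5 s and it sprang back up; the hub and the black cap weren't touched, and the job is handed in (the hand-in gave no verdict).

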